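Brush out the lab beakers and put them away

ROBOT

A 7-joint arm with a two-finger parallel gripper is mounted at the origin on the work surface. World frame = base frame: x ahead of the robot, y to its left, z up, the work surface at z = 0. Lengths are in m, angles in rad, forces in N, time in s.
With the tool pointing down it reaches from about 0.4 to 0.85 m from the base axis. Payload 10.4 kg.
Tool frame: the origin (TCP) lies between the finger pads; the fingertips stand 19 mm ahead of it and the grasp point (between the pads) is the TCP (manip.tips_ahead is the distance from the TCP to the fingertips, in m); z points along the fingers, y is the line along which they close (so a half turn about z gives the same grasp; the last joint's range is limited). The gripper opens to 85 mm and grips with 20 to 120 N. Pads are 22 mm wide; open, the fingers measure 114 mm over their backs; the gripper's body (76 mm by 85 mm) begins 54 mm behind the grasp point. The pads swing forward as they close: fully open they stand 13 mm farther back than shut.
Start: joints at [-1.232, 0.332, -0.065, 1.46, 0.022, 1.35, -0.088], TCP at [0.221, 0.585, 0.25] pointing down, gripper open.
Joint ranges: [-2.6, 2.6], [-0.5, 2.12], [-1.47, 1.34], [0.16, 2.42], [-1.27, 4.41], [0.06, 2.06], [-2.6, 2.6]. Speed limits (rad/s): [2.22, 2.22, 2.79, 2.79, 3.14, 3.14, 3.14].

INTERFACE

Orientations are given as a unit quaternion [x, y, z, w].
In Python, from workcell import manip, viewer gives the robot as it stands.
- The arm moves only by the tool arm_command, never from a script. Its argument "series" is text: rows parted by semicolons, each of 5 numbers parted by spaces: the closure, from 0 (fully open) to 1 (shut), then the shift along the tool's x, y, z normalised to -1 to 1, where 1 is 0.4 m, then the turn about the tool's z normalised to -1 to 1, where 1 is 180 degrees. In form: jaw tx ty tz spin; .... A call has exactly 10 rows; each row shifts and turns the commanded pose from where the row before left it, along the tool's axes as they then stand; what a row does not reach is not made up. A row lasts 1/8 s, in which the tool goes at most 62.5 mm and 10.7 degrees, less where a joint would pass 70% of its speed; a pose out of reach is approached as far as the arm can. A call with a number of a shift or a turn outside -1 to 1 is refused whole. A call with a gripper value outside its range is refused whole. The fingers move at their own pace and stop on an object; "newtons" is the grip in N (left out, the last holds). Time passes only in rows, so rows that do not move let the fingers close, or fill a call up. It gives the time, the measured TCP pose, the force, the opening and the grip force at its end, in the units of the state.
- manip.get_obs(): the state, without advancing time (a new reading comes with each control period).
- viewer.camera(name): name is "scene" or "top" or "wrist"; returns a dict with "pixels" (400x640x3 uint8, red, green, blue), "intrinsics" (3x3 intrinsics, pixels), "D" ([k1, k2, p1, p2, k3] as OpenCV has them; the pictures are not rectified), "extrinsics" (4x4, takes a point from world to camera coordinates). Camera axes: x right, y up, looking along -z (the intrinsics and any distortion apply to the point x, -y, -z); pixel columns grow to the right and rows downward; lengths in m; the calibration is good to about 2 mm. A picture is of the moment at which its call begins. There is no depth.
- manip.hand_in(): hands the job in; it is judged then, once.
The state is a dict: "clock": time; "joint_pos": joint angles; "joint_velocities": joint speeds; "tau": joint torques, N m; "position": TCP position; "ee_rot": TCP orientation; "ft_force": force on the tool from outside, world axes, zero at the start; "torque": the same for the moment, N m; "grip_width": opening from 0.0 (shut) to 1.0 (fully open); "grasp_force": force on a finger pad.
Only numpy, scipy, OpenCV 4.12 (cv2) and the standard library are available. Lean on these libraries where they do the work, as an engineer would, in place of code of your own. Each camera call takes 0.05 s, during which the arm holds its last target. There are 200 camera calls.

TASK

Take the bottle brush from the white rack and brush out each white porcelain beaker on the bench, one after another from the smallest to the largest: run the brush down to the bottom, draw it up until its tip is nearly at the rim, and run it down to the bottom again. Hang the brush back upright in the rack's large middle hole, stand all the beakers upright in the open drawer and slide the drawer fully shut, without disturbing the mouse or the two capped vials.

Things in the scene. Friction and masses are not known exactly. Their poses are not given: they have to be found in the camera images.
- beaker_small: the small of up to three plain white porcelain beakers (straight round cups, open at the top; two or three are present, None if absent), outside diameter 48 mm, height 60 mm, wall 3 mm, floor 5 mm thick (inside diameter 42 mm); loose, upright on the bench; origin at the centre of its underside, z up along its axis
- beaker_medium: the medium of up to three plain white porcelain beakers (straight round cups, open at the top; two or three are present, None if absent), outside diameter 56 mm, height 70 mm, wall 3 mm, floor 5 mm thick (inside diameter 50 mm); loose, upright on the bench; origin at the centre of its underside, z up along its axis
- beaker_large: the large of up to three plain white porcelain beakers (straight round cups, open at the top; two or three are present, None if absent), outside diameter 64 mm, height 82 mm, wall 3 mm, floor 5 mm thick (inside diameter 58 mm); loose, upright on the bench; origin at the centre of its underside, z up along its axis
- brush: loose bottle brush, 195 mm long, 70 g, hanging upright in the rack: grey bristle head (rigid, 26 mm diameter) z = 0 to 75 mm, steel neck (8 mm), white guard disc (48 mm diameter) z = 95 to 101 mm, black round handle (20 mm diameter) z = 101 to 195 mm, to grip from above at about z = 160 mm. Origin: centre of the head's lower end; z runs up to the handle
- brush_tip (a point): the centre of the lower end of the brush's bristle head (the brush's origin)
- rack: white plastic rack fixed to the bench: a bridge 90 mm (x) by 150 mm (y), top at 105 mm (8 mm plate on two side panels); 37 mm hole in the middle, where the brush hangs by its guard disc (tip 10 mm over the bench), and an empty 18 mm hole 48 mm to either side; origin at the centre underneath, z up
- rack_hole (a point): centre of the rack's large middle hole, at the top face of the plate
- drawer (a joint): the one drawer of a white bench-top drawer unit (fixed, 300 x 300 x 130 mm high, facing the robot); its opening in m: 0 fully shut, about 0.17 to 0.20 at the start (stop at 0.21). Slides easily (about 1 N), stays where it is left; no latch
- drawer_handle (a point): centre of the drawer's bar handle (120 mm long, 10 mm thick, 35 mm before the front panel, 92 mm over the bench); x points into the unit, y along the bar; the drawer opens to -x. In this frame the drawer's inside spans x 56 to 311, y -128 to 128 mm; floor at z = -70, walls 86 mm high, front panel's top at z = +25 mm. x beyond (s + 50 mm), s its opening, lies under the unit's top
- vial0: bystander: capped glass vial, 36 mm diameter, 62 mm high, loose; origin at the centre of its underside
- vial1: bystander: second such vial
- mouse: bystander: black computer mouse, 105 x 60 x 34 mm, loose; origin at the centre of its underside

How it is judged:
On the way, in this order (a step that is already met when the one before it is completed fails the run):
1. the brush tip is down at the bottom inside the small beaker (z of brush_tip in the frame of beaker_small between -0.005 and 0.017 m and horizontal distance between brush_tip and beaker_small below 0.021 m), for 0.1 s.
2. the brush is drawn up in the small beaker, its tip in the upper part or just over the rim (z of brush_tip in the frame of beaker_small between 0.036 and 0.09 m and horizontal distance between brush_tip and beaker_small below 0.024 m), for 0.05 s.
3. the brush tip is down at the bottom of the small beaker a second time (all of step 1), for 0.1 s.
4. the brush tip is down at the bottom inside the medium beaker (z of brush_tip in the frame of beaker_medium between -0.005 and 0.017 m and horizontal distance between brush_tip and beaker_medium below 0.025 m), for 0.1 s.
5. the brush is drawn up in the medium beaker, its tip in the upper part or just over the rim (z of brush_tip in the frame of beaker_medium between 0.042 and 0.1 m and horizontal distance between brush_tip and beaker_medium below 0.028 m), for 0.05 s.
6. the brush tip is down at the bottom of the medium beaker a second time (all of step 4), for 0.1 s.
7. the brush tip is down at the bottom inside the large beaker (z of brush_tip in the frame of beaker_large between -0.005 and 0.017 m and horizontal distance between brush_tip and beaker_large below 0.029 m), for 0.1 s.
8. the brush is drawn up in the large beaker, its tip in the upper part or just over the rim (z of brush_tip in the frame of beaker_large between 0.0492 and 0.112 m and horizontal distance between brush_tip and beaker_large below 0.032 m), for 0.05 s.
9. the brush tip is down at the bottom of the large beaker a second time (all of step 7), for 0.1 s.
At the end, for the whole second after the job is handed in: every beaker present stands upright (within 0.15 rad) on the drawer's floor, the drawer is shut to within 8 mm, and the brush hangs at rest in the rack's middle hole (tip within 15 mm of the hole's axis and below 20 mm, tilt below 0.12 rad) (x of beaker_small in the frame of drawer_handle between 0.06 and 0.31 m and y of beaker_small in the frame of drawer_handle between -0.12 and 0.12 m and z of beaker_small in the frame of drawer_handle between -0.078 and -0.058 m and angle between each of beaker_small, beaker_medium, beaker_large's own z axis and vertical below 0.15 rad and linear speed of each of beaker_small, beaker_medium, beaker_large, brush below 0.03 m/s and x of beaker_medium in the frame of drawer_handle between 0.06 and 0.31 m and y of beaker_medium in the frame of drawer_handle between -0.12 and 0.12 m and z of beaker_medium in the frame of drawer_handle between -0.078 and -0.058 m and x of beaker_large in the frame of drawer_handle between 0.06 and 0.31 m and y of beaker_large in the frame of drawer_handle between -0.12 and 0.12 m and z of beaker_large in the frame of drawer_handle between -0.078 and -0.058 m and value of joint drawer below 0.008 m and horizontal distance between brush_tip and rack_hole below 0.015 m and height (world z) of brush_tip below 0.02 m and angle between brush's own z axis and vertical below 0.12 rad); the robot touches nothing.
It fails at once if a bystander (mouse or vial) is moved by more than 30 mm (distance of any of vial0, vial1, mouse from where it was at the start of the episode above 0.03 m).
Of beaker_small, beaker_medium, beaker_large only 2 to 3 are there at a start; the rules pass over those that are not, and their reading is None.
At some moment in a run one of beaker_small, beaker_medium, beaker_large may be knocked a few centimetres aside while the robot is not near it.
It also fails if it takes over 210 s, if anything falls off the work surface, if the arm or the gripper's body presses on something with over 40 N, if the wrist force passes 120 N, or if a joint passes its speed limit or range.

## Working session

There is one attempt and no reset: what is moved stays moved. The work goes in short steps, Python scripts to look and compute and a tool call to move; the robot and the scene stay as the last step left them, time stands still between calls to the robot, and variables do not carry over. Pictures are saved under pics/ and viewed, at most 17 in all, crops included, and the job is handed in when it is done.

Besides the shell and the picture viewer there is one more tool, called after "Call:" as name(argument=value, ...) on one line, values as JSON. arm_command: Moves the arm, as the interface text tells. Scaled input: -1 to 1 covers 0.4 m each way for a shift and 180 degrees each way for a turn. Its arguments: {"type":"object","properties":{"series":{"type":"string"},"newtons":{"type":"number"}},"required":["series"]}

```bash
mkdir -p pics; cat > h.py <<'E'
import numpy as np, cv2, json
from workcell import manip, viewer
def snap(name,fn):
    c=viewer.camera(name); cv2.imwrite(f'pics/{fn}.png',c['pixels'][:,:,::-1])
    np.savez(f'pics/{fn}.npz',**{k:np.array(c[k]) for k in('pixels','intrinsics','D','extrinsics')}); return c
def load(fn): return np.load(f'pics/{fn}.npz')
def ray(c,uv):
    p=cv2.undistortPoints(np.array([[uv]],float),c['intrinsics'],c['D'])[0,0]
    E=c['extrinsics']; R=E[:3,:3]; o=-R.T@E[:3,3]
    return o,R.T@np.array([p[0],-p[1],-1.])
def atz(c,uv,z):
    o,d=ray(c,uv); return (o+d*(z-o[2])/d[2])[:2]
def proj(c,P):
    E=c['extrinsics']; P=np.atleast_2d(P)@E[:3,:3].T+E[:3,3]; P=P*[1,-1,-1]
    return cv2.projectPoints(P,np.zeros(3),np.zeros(3),c['intrinsics'],c['D'])[0][:,0]
E
python3 - <<'E'
from h import *
for n in('scene','top'): snap(n,n+'0')
o=manip.get_obs(); print(o['position'],o['ee_rot'],o['clock'],o['grip_width'],manip.tips_ahead)
for n in('scene0','top0'):
    c=load(n);E=c['extrinsics'];print(n,-E[:3,:3].T@E[:3,3])
E
```

```text
[0.22110486 0.58426673 0.24959531] [ 1.79865861e-01  9.83690952e-01 -6.13372072e-04 -8.21609590e-05] 0.1 0.9997437836078921 0.019
scene0 [ 0.77379355 -0.54012761  0.61740458]
top0 [ 0.33003034 -0.05230547  1.092108  ]
```

View pics/top0.png

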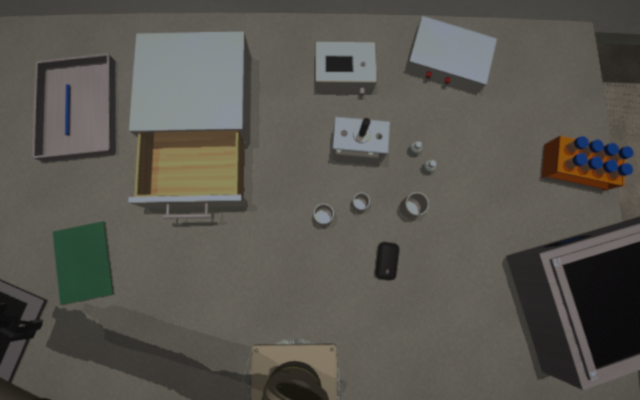

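View pics/scene0.png

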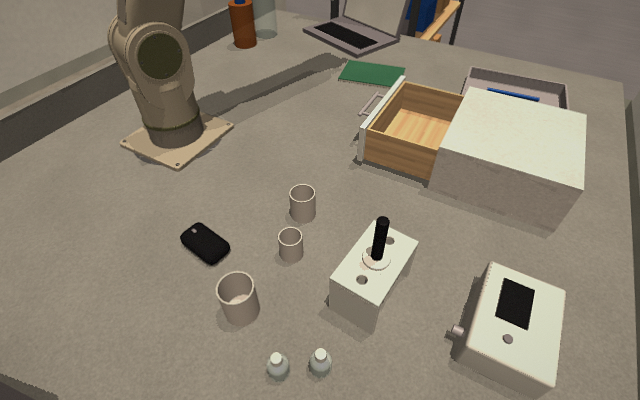

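Top view: beakers are small (361,202), medium (323,215) and large (416,205). The rack with the brush is at about (361,135), the vials at (417,147) and (430,166), the mouse at (388,261) and the drawer handle at (190,210). Next I'll look at enlarged crops.

```bash
python3 - <<'E'
import cv2,numpy as np
a=cv2.imread('pics/top0.png')[110:240,300:450]
b=cv2.imread('pics/scene0.png')[170:380,180:430]
a=cv2.resize(a,None,fx=4.5,fy=4.5,interpolation=3); a=np.clip(a*1.5,0,255).astype('u1')
cv2.imwrite('pics/ta.png',a)
cv2.imwrite('pics/sb.png',cv2.resize(b,None,fx=2.8,fy=2.8,interpolation=3))
E
```

```text
(no output)
```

View pics/ta.png

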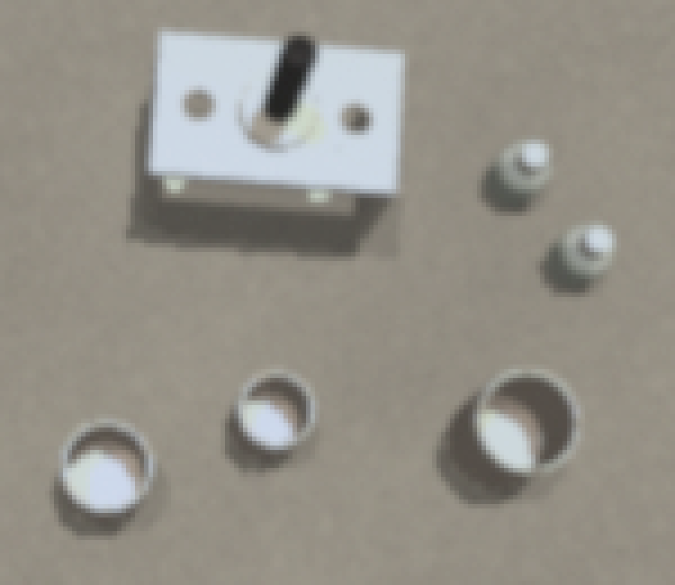

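View pics/sb.png

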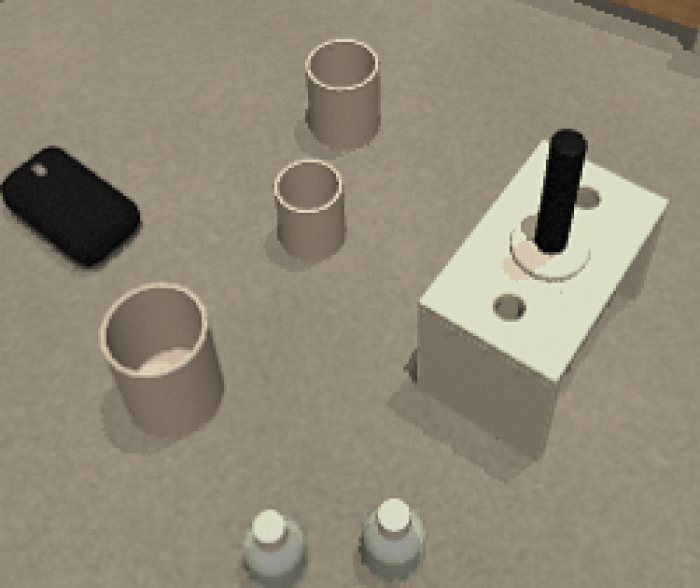

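```bash
cat > m.py <<'E'
from h import *
t=load('top0');s=load('scene0')
T=lambda u,v:((u+.5)/4.5+299.5,(v+.5)/4.5+109.5)
S=lambda u,v:((u+.5)/2.8+179.5,(v+.5)/2.8+169.5)
for n,z,a,b in [('small',.06,(276,410),(308.5,186.5)),('med',.07,(107,467),(342,65)),('large',.082,(527,421),(155,330)),
 ('hole+',.105,(199,104),(586,198)),('hole-',.105,(356,118),(509,307)),('disc',.111,(280,115),(550,248)),('handletop',.205,(301,45),(568,138)),
 ('c1',.105,(160,30),(667,203)),('c2',.105,(405,51),(557,381)),('c3',.105,(397,191),(420,301)),('c4',.105,(149,172),(545,143)),
 ('vialA',.062,(534,157),(393,513)),('vialB',.062,(597,243),(269,524))]:
    print(n,atz(t,T(*a),z).round(4),atz(s,S(*b),z).round(4))
for n,z,a in [('handleL',.092,(168,210)),('handleR',.092,(212,208)),('frontL',.117,(131,199)),('frontR',.117,(241,198)),('topFL',.13,(131,130)),('topFR',.13,(244,129)),('topBL',.13,(137,33)),('topBR',.13,(245,33)),('mouse',.02,(388,261))]:
    print(n,atz(t,a,z).round(4))
E
python3 m.py; python3 - <<'E'
import cv2,numpy as np
a=cv2.imread('pics/top0.png')[110:240,110:260]
a=cv2.resize(a,None,fx=4.5,fy=4.5,interpolation=3); cv2.imwrite('pics/td.png',a)
E
```

```text
small [ 0.5045 -0.1883] [ 0.5058 -0.1882]
med [ 0.4681 -0.0837] [ 0.4697 -0.0837]
large [ 0.4937 -0.3381] [ 0.4951 -0.3379]
hole+ [ 0.6851 -0.14  ] [ 0.6849 -0.1391]
hole- [ 0.6767 -0.2355] [ 0.6758 -0.2343]
disc [ 0.6762 -0.1883] [ 0.6812 -0.1892]
handletop [ 0.6834 -0.1879] [ 0.6787 -0.1845]
c1 [ 0.7323 -0.1169] [ 0.7307 -0.118 ]
c2 [ 0.7199 -0.2672] [ 0.7183 -0.2636]
c3 [ 0.6308 -0.2589] [ 0.6292 -0.2558]
c4 [ 0.6421 -0.1092] [ 0.6441 -0.1097]
vialA [ 0.6668 -0.3566] [ 0.6672 -0.3554]
vialB [ 0.6106 -0.3941] [ 0.6122 -0.3933]
handleL [0.4753 0.3288]
handleR [0.4804 0.2123]
frontL [0.5008 0.4177]
frontR [0.5027 0.1315]
topFL [0.6839 0.426 ]
topFR [0.6857 0.1266]
topBL [0.9685 0.4346]
topBR [0.9672 0.1329]
mouse [ 0.339  -0.2663]
```

View pics/td.png

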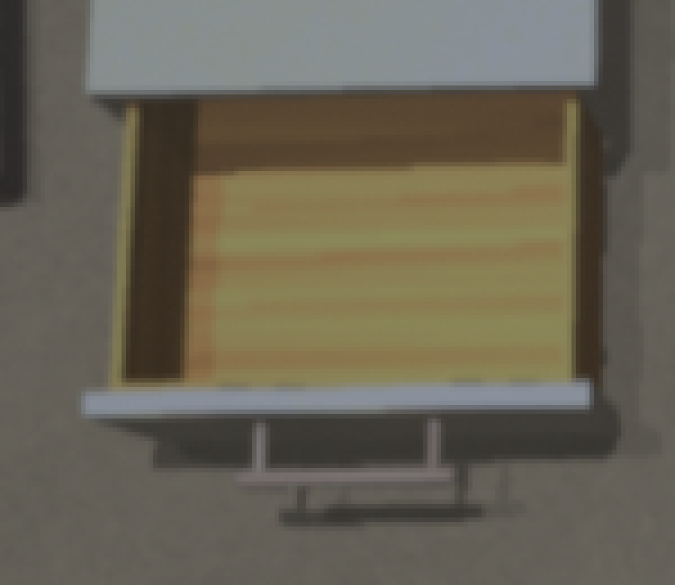

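Call:
arm_command(series="0 0 0 -0.02 0.055; 0 0 0 -0.02 0.055; 0 0 0 -0.02 0.055; 0 0 0 -0.02 0.055; 0 0 0 -0.02 0.055; 0 0 0 -0.02 0.055; 0 0 0 -0.02 0.055; 0 -0.12 0.07 0 0; 0 -0.12 0.07 0 0; 0 -0.12 0.07 0 0", newtons=40)

```text
clock: 1.35
position: [0.3058, 0.4388, 0.306]
ee_rot: [0.707, 0.707, -0.0, 0.0]
ft_force: [1.4, -0.1, 0.8]
grip_width: 1.001
grasp_force: 0.0
```

```bash
python3 - <<'E'
from h import *
t=load('top0')
T=lambda u,v:((u+.5)/4.5+109.5,(v+.5)/4.5+109.5)
for n,z,p in [('handleL',.092,(238,478)),('handleR',.092,(458,477)),('unitFL',.13,(87,93)),('unitFR',.13,(597,88)),('panelL outer',.117,(82,415)),('panelR',.117,(592,406)),('floorbackR',.022,(572,165)),('floorfrontL',.022,(184,380))]:
    print(n,atz(t,T(*p),z).round(4))
from scipy.spatial.transform import Rotation as R
o=manip.get_obs();print(o['position'],R.from_quat(o['ee_rot']).as_matrix().round(3),o['joint_pos'].round(2) if hasattr(o['joint_pos'],'round') else o['joint_pos'])
E
```

```text
handleL [0.4598 0.3425]
handleR [0.4601 0.2131]
unitFL [0.6832 0.4314]
unitFR [0.6853 0.1311]
panelL outer [0.4933 0.4254]
panelR [0.4979 0.1309]
floorbackR [0.6728 0.1663]
floorfrontL [0.5316 0.4083]
[0.30581955 0.43877689 0.30597259] [[ 0.  1. -0.]
 [ 1. -0. -0.]
 [-0. -0. -1.]] [-1.2   0.1   0.17  1.62 -0.02  1.42 -1.03]
```

Call:
arm_command(series="0 -0.125 0.075 0 0; 0 -0.125 0.075 0 0; 0 -0.125 0.075 0 0; 0 -0.125 0.075 0 0; 0 -0.125 0.075 0 0; 0 -0.125 0.075 0 0; 0 -0.125 0.075 0 0; 0 -0.125 0.075 0 0; 0 -0.125 0.075 0 0; 0 -0.125 0.075 0 0")

```text
clock: 2.6
position: [0.6056, -0.0609, 0.3061]
ee_rot: [0.707, 0.707, 0.0, -0.0]
ft_force: [0.3, 1.0, -0.1]
grip_width: 1.0
grasp_force: 0.0
```

Call:
arm_command(series="0 -0.105 0.0625 0 0; 0 -0.105 0.0625 0 0; 0 -0.105 0.0625 0 0; 0 0 0 0 0; 0 0 0 0 0; 0 0 0 0 0; 0 0 0 0 0; 0 0 0 0 0; 0 0 0 0 0; 0 0 0 0 0")

```text
clock: 3.85
position: [0.6798, -0.1856, 0.3063]
ee_rot: [0.707, 0.707, 0.0, -0.0]
ft_force: [-0.0, -0.3, -0.3]
grip_width: 1.004
grasp_force: 0.0
```

```bash
python3 - <<'E'
from h import *
c=snap('wrist','w1'); print(manip.get_obs()['position'],manip.get_obs()['joint_pos'])
print(proj(c,[[.681,-.187,.205],[.681,-.187,.111],[.6805,-.1875,.105]]))
E
```

```text
[ 0.67980179 -0.18565853  0.30628022] [-0.22242843  0.5679834   0.70861237  1.15055145 -0.35788013  1.54184692
  0.41358582]
[[319.86867174 215.21980339]
 [319.52685962 190.84994064]
 [319.08951894 190.15990466]]
```

View pics/w1.png

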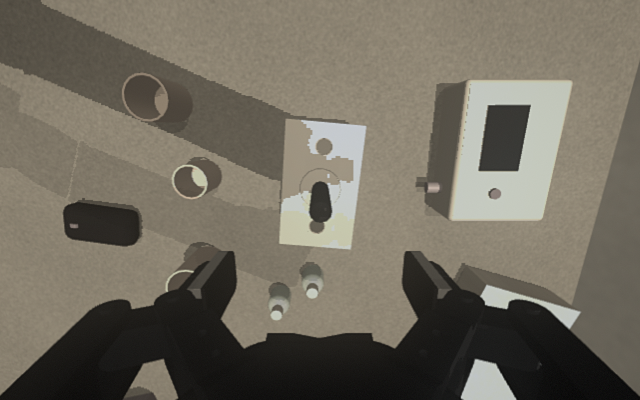

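The wrist view shows the handle top at about (320,213), where it was predicted, so I descend and grip.

Call:
arm_command(series="0 -0.003 0.003 0.085 0; 0 0 0 0.085 0; 0 0 0 0.085 0; 0 0 0 0.085 0; 0 0 0 0 0; 1 0 0 0 0; 1 0 0 0 0; 1 0 0 0 0; 1 0 0 0 0; 1 0 0 0 0", newtons=50)

```text
clock: 5.15
position: [0.6812, -0.187, 0.1711]
ee_rot: [0.707, 0.707, 0.0, 0.0]
ft_force: [-1.7, 0.5, 5.6]
grip_width: 0.222
grasp_force: 48.7
```

```bash
python3 - <<'E'
from h import *
o=manip.get_obs();print(o['position'],o['grip_width'],o['grasp_force'],o['ft_force'])
E
```

```text
[ 0.68118053 -0.18695634  0.17109808] 0.22212594983574788 48.650237917900085 [-1.65585238  0.52429979  5.62235764]
```

Call:
arm_command(series="1 0 0 -0.05 0; 1 0 0 -0.07 0; 1 0 0 -0.07 0; 1 0 0 -0.07 0; 1 0 0 -0.07 0; 1 0 -0.11 0 0; 1 0 -0.11 0 0; 1 0 -0.11 0 0; 1 -0.002 -0.11 0 0; 1 0 0 0 0")

```text
clock: 6.4
position: [0.5026, -0.1888, 0.3038]
ee_rot: [0.708, 0.706, 0.002, -0.0]
ft_force: [0.6, 0.3, -0.8]
grip_width: 0.219
grasp_force: 49.1
```

```bash
python3 - <<'E'
from h import *
c=snap('scene','s1');snap('top','t1');p=manip.get_obs()['position'];print(p,manip.get_obs()['grip_width'])
print(proj(c,[[p[0],p[1],p[2]-.161],[.505,-.188,.06]]))
a=cv2.imread('pics/s1.png')[100:380,180:430]; b=cv2.imread('pics/t1.png')[100:300,280:460]
b=cv2.resize(b,None,fx=2.8,fy=2.8);a=cv2.resize(a,None,fx=2,fy=2)
cv2.imwrite('pics/m1.png',np.hstack([a[:560],b[:560,:300]]))
E
```

```text
[ 0.50535801 -0.18744252  0.30348841] 0.22368793940807116
[[286.9269519  207.06669758]
 [289.56681231 236.0396359 ]]
```

View pics/m1.png

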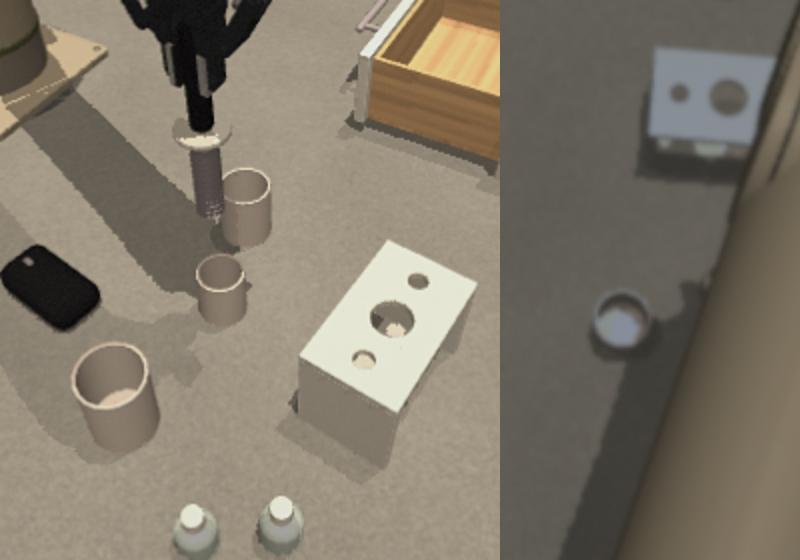

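The tip is where predicted and nothing has moved. I'll brush the small beaker.

Call:
arm_command(series="1 0 0 0.08 0; 1 0 0 0.08 0; 1 0 0 0.08 0; 1 0 0 0.0575 0; 1 0 0 0.03 0; 1 0 0 0 0; 1 0 0 0 0; 1 0 0 0 0; 1 0 0 -0.06 0; 1 0 0 -0.06 0")

```text
clock: 7.75
position: [0.5051, -0.1876, 0.2204]
ee_rot: [0.707, 0.707, 0.0, 0.0]
ft_force: [0.3, -1.1, -0.7]
grip_width: 0.217
grasp_force: 49.1
```

Call:
arm_command(series="1 0 0 0 0; 1 0 0 0 0; 1 0 0 0.06 0; 1 0 0 0.06 0; 1 0 0 0 0; 1 0 0 0 0; 1 0 0 0 0; 1 0 0 0 0; 1 0 0 0 0; 1 0 0 0 0")

```text
clock: 9.0
position: [0.5051, -0.1876, 0.1714]
ee_rot: [0.707, 0.707, 0.0, 0.0]
ft_force: [0.4, 0.0, -1.0]
grip_width: 0.22
grasp_force: 49.1
```

```bash
python3 - <<'E'
from h import *
c=snap('scene','s2');o=manip.get_obs();p=o['position'];print(p,o['ft_force'])
a=cv2.imread('pics/s2.png')[100:380,180:430]
cv2.imwrite('pics/m2.png',cv2.resize(a,None,fx=2,fy=2))
E
```

```text
[ 0.50503752 -0.18759076  0.1713602 ] [-0.34869918 -0.10156771 -0.84869163]
```

View pics/m2.png

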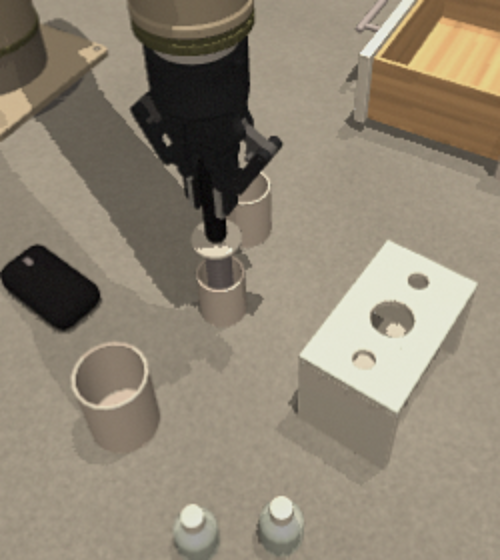

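Call:
arm_command(series="1 0 0 -0.055 0; 1 0 0 -0.07 0; 1 0 0 -0.07 0; 1 0 0 -0.055 0; 1 0.08 -0.03 0 0; 1 0.09 -0.03 0 0; 1 0.09 -0.03 0 0; 1 0 0 0 0; 1 0 0 0 0; 1 0 0 0 0")

```text
clock: 10.3
position: [0.4692, -0.0846, 0.2713]
ee_rot: [0.708, 0.706, -0.0, 0.0]
ft_force: [0.2, -0.2, -0.7]
grip_width: 0.219
grasp_force: 49.2
```

```bash
cat > tm.py <<'E'
from h import *
import sys
def check(n):
    ref=cv2.cvtColor(load('scene0')['pixels'],6); im=cv2.cvtColor(snap('scene',n)['pixels'],6)
    for k,(x,y,w,h) in {'small':(274,224,32,40),'med':(286,180,32,44),'large':(213,268,50,60),'vA':(308,344,26,34),'vB':(264,348,26,34),'mouse':(178,218,54,50)}.items():
        r=cv2.matchTemplate(im[max(0,y-40):y+h+40,x-40:x+w+40],ref[y:y+h,x:x+w],cv2.TM_CCOEFF_NORMED)
        _,s,_,l=cv2.minMaxLoc(r); print(k,round(s,2),l[0]-40,l[1]-min(40,y))
    o=manip.get_obs();print(o['clock'],o['position'],o['ft_force'],o['grip_width'])
if __name__=='__main__': check(sys.argv[1])
E
python3 tm.py s3
```

```text
small 0.97 0 0
med 0.58 0 0
large 1.0 0 0
vA 1.0 0 0
vB 1.0 0 0
mouse 0.99 0 0
10.35 [ 0.46917204 -0.08451849  0.27126207] [-0.09156204  0.32330714 -1.49273279] 0.218853299228965
```

Call:
arm_command(series="1 0 0 0.07 0; 1 0 0 0.07 0; 1 0 0 0.07 0; 1 0 0 0.04 0; 1 0 0 0 0; 1 0 0 0 0; 1 0 0 0 0; 1 0 0 -0.065 0; 1 0 0 -0.065 0; 1 0 0 0 0")

```text
clock: 11.6
position: [0.4703, -0.0836, 0.2254]
ee_rot: [0.707, 0.707, 0.002, 0.001]
ft_force: [0.9, -0.1, -1.1]
grip_width: 0.217
grasp_force: 49.2
```

Call:
arm_command(series="1 0 0 0 0; 1 0 0 0.065 0; 1 0 0 0.065 0; 1 0 0 0 0; 1 0 0 0 0; 1 0 0 0 0; 1 0 0 0 0; 1 0 0 -0.05 0; 1 0 0 -0.06 0; 1 0 0 -0.07 0")

```text
clock: 12.85
position: [0.4689, -0.0836, 0.2442]
ee_rot: [0.707, 0.707, 0.0, -0.0]
ft_force: [0.9, -1.2, -0.3]
grip_width: 0.218
grasp_force: 49.1
```

Call:
arm_command(series="1 0 0 -0.07 0; 1 0 0 -0.05 0; 1 -0.12 0.01 0 0; 1 -0.12 0.01 0 0; 1 -0.12 0.01 0 0; 1 -0.12 0.015 0 0; 1 -0.1 0.02 0 0; 1 -0.055 0 0 0; 1 0 0 0 0; 1 0 0 0 0")

```text
clock: 14.1
position: [0.4952, -0.3368, 0.2914]
ee_rot: [0.707, 0.707, 0.0, -0.0]
ft_force: [0.1, 0.3, -1.6]
grip_width: 0.218
grasp_force: 49.2
```

```bash
python3 tm.py s4
```

```text
small 0.63 11 -12
med 0.85 0 0
large 0.58 0 0
vA 1.0 0 0
vB 1.0 0 0
mouse 0.41 -5 11
14.15 [ 0.49537827 -0.33644348  0.29139187] [-0.18264437 -0.55541128 -1.02711648] 0.21529945555433838
```

```bash
python3 - <<'E'
from h import *
snap('top','t4')
a=cv2.imread('pics/s4.png')[130:380,160:440]; b=cv2.imread('pics/t4.png')[110:290,300:450]
cv2.imwrite('pics/m4.png',np.hstack([cv2.resize(a,(500,446)),cv2.resize(b,(300,360))[:360].repeat(1,0).__class__(0) if 0 else cv2.copyMakeBorder(cv2.resize(b,(300,360)),0,86,0,0,0)]))
E
```

```text
(no output)
```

View pics/m4.png

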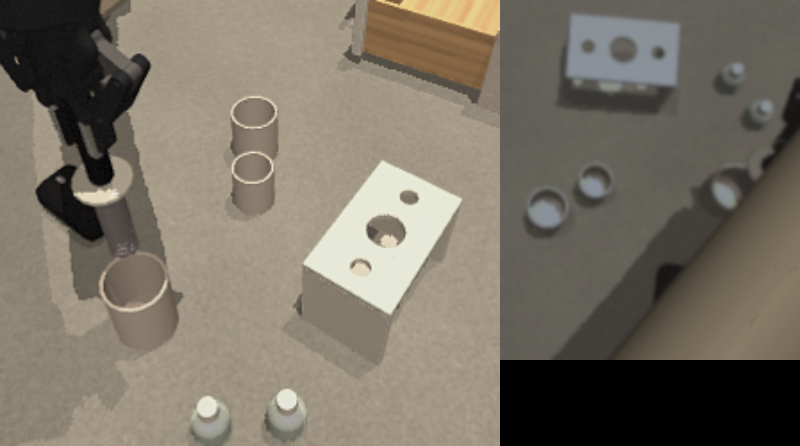

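The small beaker was knocked aside and now stands next to the medium one, at a shift of about (+11,−12) px. The large one has not moved, so I brush it now.

Call:
arm_command(series="1 -0.004 0 0.08 0; 1 0 0 0.08 0; 1 0 0 0.08 0; 1 0 0 0.06 0; 1 0 0 0 0; 1 0 0 0 0; 1 0 0 0 0; 1 0 0 -0.07 0; 1 0 0 -0.08 0; 1 0 0 0 0")

```text
clock: 15.45
position: [0.496, -0.3402, 0.2344]
ee_rot: [0.707, 0.707, 0.001, 0.002]
ft_force: [-0.0, 1.5, -1.1]
grip_width: 0.222
grasp_force: 49.2
```

Call:
arm_command(series="1 0 0 0 0; 1 0 0 0.08 0; 1 0 0 0.07 0; 1 0 0 0 0; 1 0 0 0 0; 1 0 0 0 0; 1 0 0 0 0; 1 0 0 -0.05 0; 1 0 0 -0.07 0; 1 0 0 -0.08 0")

```text
clock: 16.7
position: [0.4948, -0.3394, 0.2535]
ee_rot: [0.707, 0.707, 0.0, 0.0]
ft_force: [0.8, -0.4, -0.0]
grip_width: 0.222
grasp_force: 49.1
```

```bash
python3 - <<'E'
from h import *
s=load('scene0')
for d in ((11,-12),(10.5,-12),(11,-11)): print(atz(s,(289.6+d[0],236.1+d[1]),.06))
t=load('t4')
# crop right part: x 300+u/2, y 110+v/2
for n,z,p in (('small',.06,(95,182)),('med',.07,(47,210))): print(n,atz(t,(300+(p[0]+.5)/2-.5,110+(p[1]+.5)/2-.5),z))
print(manip.get_obs()['position'])
E
```

```text
[ 0.50789303 -0.15175852]
[ 0.50702107 -0.15224682]
[ 0.50925173 -0.15397426]
small [ 0.50452344 -0.15027538]
med [ 0.46441287 -0.08331818]
[ 0.49483467 -0.33935981  0.25351099]
```

Call:
arm_command(series="1 0 0 -0.07 0; 1 0 0 -0.07 0; 1 0.095 0.115 0 0; 1 0.095 0.115 0 0; 1 0.095 0.115 0 0; 1 0.095 0.12 0 0; 1 0 0 0 0; 1 0 0 0 0; 1 0 0 0 0; 1 0 0 0 0")

```text
clock: 17.95
position: [0.6804, -0.1882, 0.3081]
ee_rot: [0.708, 0.706, 0.0, 0.0]
ft_force: [0.6, -0.0, -0.9]
grip_width: 0.217
grasp_force: 49.2
```

```bash
python3 - <<'E'
from h import *
c=snap('scene','s5');p=manip.get_obs()['position'];print(p)
o=(p[0],p[1])
q=proj(c,[[*o,p[2]-.161],[*o,p[2]-.161+.095]]);print((q-[320,110])*4)
a=cv2.imread('pics/s5.png')[110:260,320:460]
cv2.imwrite('pics/m5.png',cv2.resize(a,None,fx=4,fy=4))
E
```

```text
[ 0.68049571 -0.18801839  0.30789762]
[[233.45599237 538.40367317]
 [263.3245771  375.8988516 ]]
```

View pics/m5.png

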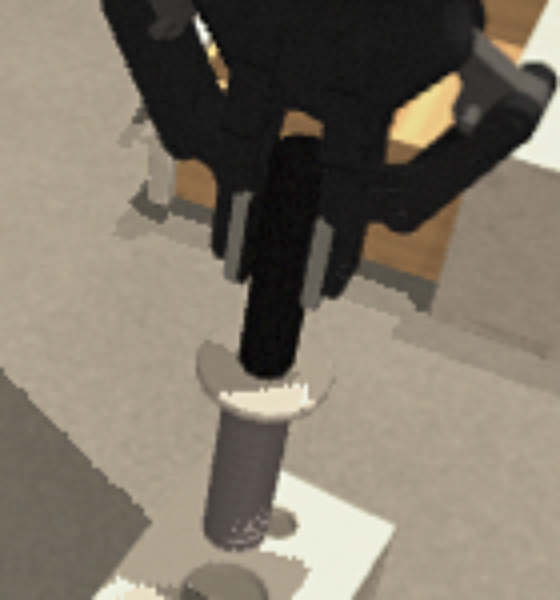

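The tip is at about (232,538) and the prediction was (233,538), so it is aligned. I'll lower and release.

Call:
arm_command(series="1 0.002 0.002 0.07 0; 1 0 0 0.07 0; 1 0 0 0.07 0; 1 0 0 0.07 0; 1 0 0 0.0575 0; 1 0 0 0 0; 1 0 0 0 0; 0 0 0 0 0; 0 0 0 0 0; 0 0 0 0 0")

```text
clock: 19.25
position: [0.6819, -0.1865, 0.1725]
ee_rot: [0.707, 0.707, 0.0, 0.0]
ft_force: [-0.7, -0.1, 0.1]
grip_width: 0.847
grasp_force: 0.0
```

Call:
arm_command(series="0 0 0 0 0; 0 0 0 0 0; 0 0 0 -0.05 0; 0 0 0 -0.07 0; 0 0 0 -0.07 0; 0 0 0 -0.07 0; 0 0 0 -0.04 0; 0 0 -0.1 0 0; 0 0 -0.1 0 0; 0 0 -0.1 0 0")

```text
clock: 20.5
position: [0.5605, -0.1866, 0.2924]
ee_rot: [0.707, 0.707, 0.0, -0.0]
ft_force: [-0.2, -0.5, 1.0]
grip_width: 1.006
grasp_force: 0.0
```

```bash
python3 - <<'E'
from h import *
c=snap('scene','s6');c=snap('wrist','w6');p=manip.get_obs()['position'];print(p)
a=cv2.imread('pics/s6.png')[130:300,250:450];b=cv2.imread('pics/w6.png')
cv2.imwrite('pics/m6.png',np.hstack([cv2.resize(a,None,fx=2,fy=2),cv2.resize(b,(400,250))[:,:].__getitem__(slice(None))]) if 0 else np.vstack([cv2.resize(a,(400,340)),cv2.resize(b,(400,250))]))
for n,P in dict(small=[.506,-.151,.06],med=[.469,-.0837,.07],large=[.4945,-.338,.082]).items(): print(n,proj(c,[P])*.625+[0,340])
E
```

```text
[ 0.55839091 -0.18782746  0.29293437]
small [[174.23160394 436.61171947]]
med [[151.8708659  400.37214914]]
large [[171.36457563 524.7058712 ]]
```

View pics/m6.png

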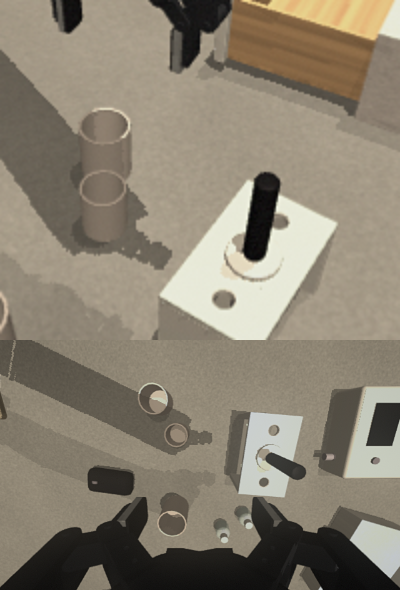

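The brush hangs upright in the middle hole. Next the small beaker, at about (0.506,−0.151).

Call:
arm_command(series="0 0.045 -0.07 0 0; 0 0.045 -0.0675 0 0; 0 0 0 0.12 0; 0 0 0 0.12 0; 0 0 0 0.12 0; 0 0 0 0.12 0; 0 0 0 0.08 0; 0 0 0 0.04 0; 0 0 0 0.02 0; 0 0 0 0 0", newtons=30)

```text
clock: 21.85
position: [0.5073, -0.1505, 0.0448]
ee_rot: [0.707, 0.707, 0.0, 0.0]
ft_force: [0.9, -0.0, -0.4]
grip_width: 0.999
grasp_force: 0.0
```

Call:
arm_command(series="1 0 0 0 0; 1 0 0 0 0; 1 0 0 0 0; 1 0 0 0 0; 1 0 0 0 0; 1 0 0 0 0; 1 0 0 -0.06 0; 1 0 0 -0.11 0; 1 0 0 -0.13 0; 1 0 0 -0.12 0")

```text
clock: 23.1
position: [0.5067, -0.1505, 0.2142]
ee_rot: [0.707, 0.707, 0.0, 0.0]
ft_force: [1.0, 0.8, -1.1]
grip_width: 0.556
grasp_force: 31.3
```

```bash
python3 tm.py s7
```

```text
small 0.26 -20 14
med 0.51 0 0
large 0.97 0 0
vA 1.0 0 0
vB 1.0 0 0
mouse 0.99 0 0
23.15 [ 0.50899102 -0.15179539  0.21989916] [ 3.43092416 -2.12550513  5.5195616 ] 0.5518414124534002
```

Call:
arm_command(series="1 0.12 0.025 0 0; 1 0.14 0.025 0 0; 1 0.14 0.025 0 0; 1 0.14 0.025 0 0; 1 0.14 0.025 0 0; 1 0.14 0.025 0 0; 1 0.14 0.025 0 0; 1 0.14 0.025 0 0; 1 0.14 0.025 0 0; 1 0 0 0 0")

```text
clock: 24.4
position: [0.5954, 0.3516, 0.2106]
ee_rot: [0.705, 0.71, -0.0, -0.001]
ft_force: [-0.2, -0.4, -1.5]
grip_width: 0.554
grasp_force: 31.4
```

Call:
arm_command(series="1 0.01 0 0.06 0; 1 0 0 0.08 0; 1 0 0 0.08 0; 1 0 0 0.08 0; 1 0 0 0.05 0; 1 0 0 0.0 0; 1 0 0 0 0; 1 0 0 0 0; 1 0 0 0 0; 1 0 0 0 0")

```text
clock: 25.65
position: [0.5972, 0.3497, 0.0727]
ee_rot: [0.707, 0.707, 0.0, -0.0]
ft_force: [0.2, 0.6, -0.5]
grip_width: 0.551
grasp_force: 31.4
```

Call:
arm_command(series="1 0 0 0.007 0; 1 0 0 0.004 0; 1 0 0 0 0; 0 0 0 0 0; 0 0 0 0 0; 0 0 0 0 0; 0 0 0 0 0; 0 0 0 -0.06 0; 0 0 0 -0.1 0; 0 0 0 -0.1 0")

```text
clock: 26.9
position: [0.597, 0.3495, 0.173]
ee_rot: [0.707, 0.707, -0.0, -0.0]
ft_force: [-0.2, -0.2, 0.4]
grip_width: 1.004
grasp_force: 0.0
```

Call:
arm_command(series="0 0 0 -0.1 0; 0 -0.12 -0.03 0 0; 0 -0.14 -0.03 0 0; 0 -0.14 -0.04 0 0; 0 -0.14 -0.04 0 0; 0 -0.14 -0.04 0 0; 0 -0.14 -0.04 0 0; 0 -0.14 -0.05 0 0; 0 -0.12 -0.05 0 0; 0 0 0 0 0")

```text
clock: 28.15
position: [0.4676, -0.0861, 0.2122]
ee_rot: [0.71, 0.705, 0.001, -0.0]
ft_force: [1.1, 0.8, 0.2]
grip_width: 1.003
grasp_force: 0.0
```

```bash
python3 tm.py s8; python3 - <<'E'
from h import *
c=snap('scene','s8')
a=cv2.imread('pics/s8.png')[60:380,180:480]
cv2.imwrite('pics/m8.png',cv2.resize(a,None,fx=1.8,fy=1.8))
E
```

```text
small 0.29 -30 -18
med 0.57 0 0
large 1.0 0 0
vA 1.0 0 0
vB 1.0 0 0
mouse 0.99 0 0
28.2 [ 0.4684494  -0.08367406  0.21216911] [-0.00899715  0.52443401  0.09687247] 1.0056867647026562
```

View pics/m8.png

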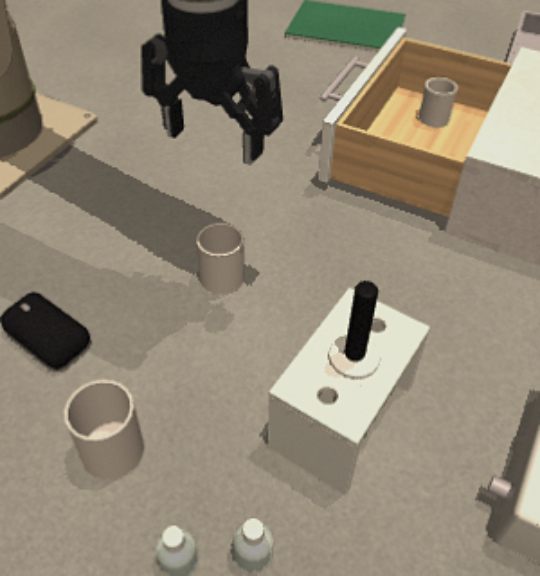

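The small beaker stands upright in the drawer. The medium one is unmoved at crop (221,240), so I pick it next.

Call:
arm_command(series="0 0 0 0.09 0; 0 0 0 0.11 0; 0 0 0 0.1 0; 0 0 0 0.07 0; 0 0 0 0.035 0; 0 0 0 0 0; 1 0 0 0 0; 1 0 0 0 0; 1 0 0 0 0; 1 0 0 0 0")

```text
clock: 29.5
position: [0.4696, -0.0821, 0.0511]
ee_rot: [0.707, 0.707, 0.001, 0.0]
ft_force: [-2.1, 0.9, 8.8]
grip_width: 0.661
grasp_force: 30.4
```

Call:
arm_command(series="1 0 0 0 0; 1 0 0 0 0; 1 0 0 -0.06 0; 1 0 0 -0.12 0; 1 0 0 -0.13 0; 1 0 0 -0.12 0; 1 0.1 0.03 0 0; 1 0.12 0.05 0 0; 1 0.12 0.05 0 0; 1 0.12 0.05 0 0")

```text
clock: 30.75
position: [0.5415, 0.1034, 0.2227]
ee_rot: [0.707, 0.707, 0.001, -0.0]
ft_force: [-0.3, -1.7, -0.4]
grip_width: 0.661
grasp_force: 32.6
```

Call:
arm_command(series="1 0.107 0.0365 0 0; 1 0.107 0.0365 0 0; 1 0.107 0.0365 0 0; 1 0.107 0.0365 0 0; 1 0 0 0 0; 1 0 0 0.08 0; 1 0 0 0.1 0; 1 0 0 0.1 0; 1 0 0 0.06 0; 1 0 0 0.03 0")

```text
clock: 32.0
position: [0.599, 0.2722, 0.0733]
ee_rot: [0.707, 0.707, -0.0, -0.0]
ft_force: [-0.2, -0.8, -0.5]
grip_width: 0.659
grasp_force: 32.8
```

Call:
arm_command(series="1 0 0 0 0; 1 0 0 0.003 0; 1 0 0 0 0; 0 0 0 0 0; 0 0 0 0 0; 0 0 0 0 0; 0 0 0 0 0; 0 0 0 -0.06 0; 0 0 0 -0.1 0; 0 0 0 -0.12 0")

```text
clock: 33.25
position: [0.599, 0.2726, 0.1853]
ee_rot: [0.707, 0.707, -0.001, -0.0]
ft_force: [0.5, 1.2, 0.4]
grip_width: 0.997
grasp_force: 0.0
```

Call:
arm_command(series="0 -0.1 -0.02 -0.07 0; 0 -0.14 -0.02 0 0; 0 -0.14 -0.02 0 0; 0 -0.14 -0.02 0 0; 0 -0.14 -0.02 0 0; 0 -0.14 -0.02 0 0; 0 -0.14 -0.02 0 0; 0 -0.14 -0.02 0 0; 0 -0.14 -0.03 0 0; 0 -0.14 -0.03 0 0")

```text
clock: 34.5
position: [0.5107, -0.2728, 0.2129]
ee_rot: [0.707, 0.707, 0.0, 0.0]
ft_force: [0.5, 0.6, 0.4]
grip_width: 1.006
grasp_force: 0.0
```

```bash
python3 tm.py s9
```

```text
small 0.27 -25 9
med 0.36 -18 -13
large 0.81 0 0
vA 1.0 0 0
vB 1.0 0 0
mouse 0.96 0 0
34.55 [ 0.50661254 -0.28137778  0.21345164] [-5.57267036 -3.84475337 -0.85885175] 0.9996491433470348
```

Call:
arm_command(series="0 -0.0833 -0.0205 0 0; 0 -0.0833 -0.0205 0 0; 0 0 0 0 0; 0 0 0 0.08 0; 0 0 0 0.05 0; 0 0 0 0 0; 0 0 0 0 0; 0 0 0 0 0; 0 0 0 0 0; 0 0 0 0 0")

```text
clock: 35.8
position: [0.4949, -0.3378, 0.161]
ee_rot: [0.707, 0.707, 0.0, 0.0]
ft_force: [-0.1, 0.6, -0.1]
grip_width: 0.998
grasp_force: 0.0
```

To z 0.058: dz −0.103 → 0.2575.

Call:
arm_command(series="0 0 0 0.08 0; 0 0 0 0.1 0; 0 0 0 0.05 0; 0 0 0 0.0275 0; 0 0 0 0 0; 1 0 0 0 0; 1 0 0 0 0; 1 0 0 0 0; 1 0 0 0 0; 1 0 0 0 0")

```text
clock: 37.05
position: [0.4953, -0.3383, 0.059]
ee_rot: [0.707, 0.707, 0.0, 0.001]
ft_force: [-1.8, 0.3, 6.3]
grip_width: 0.755
grasp_force: 32.6
```

Call:
arm_command(series="1 0 0 0 0; 1 0 0 -0.06 0; 1 0 0 -0.12 0; 1 0 0 -0.13 0; 1 0 0 -0.12 0; 1 0.1 0.01 0 0; 1 0.13 0.02 0 0; 1 0.13 0.02 0 0; 1 0.13 0.02 0 0; 1 0.13 0.02 0 0")

```text
clock: 38.3
position: [0.5309, -0.0881, 0.2302]
ee_rot: [0.707, 0.707, 0.001, 0.0]
ft_force: [-0.4, -0.3, -2.3]
grip_width: 0.755
grasp_force: 34.1
```

Call:
arm_command(series="1 0.13 0.02 0 0; 1 0.13 0.02 0 0; 1 0.13 0.02 0 0; 1 0.13 0.02 0 0; 1 0.1 0.02 0 0; 1 0 0 0 0; 1 0 0 0 0; 1 0 0 0 0; 1 0 0 0 0; 1 0 0 0 0")

```text
clock: 39.55
position: [0.571, 0.1577, 0.2298]
ee_rot: [0.708, 0.707, 0.0, -0.0]
ft_force: [0.3, 0.1, -2.3]
grip_width: 0.752
grasp_force: 34.1
```

Call:
arm_command(series="1 0.05 0.036 0 0; 1 0.048 0.036 0 0; 1 0 0 0 0; 1 0 0 0.08 0; 1 0 0 0.1 0; 1 0 0 0.1 0; 1 0 0 0.06 0; 1 0 0 0.0275 0; 1 0 0 0 0; 1 0 0 0 0")

```text
clock: 40.8
position: [0.6004, 0.1973, 0.0839]
ee_rot: [0.707, 0.707, 0.001, 0.0]
ft_force: [-0.1, 1.0, -1.0]
grip_width: 0.755
grasp_force: 34.3
```

Call:
arm_command(series="1 0 0 0.003 0; 1 0 0 0 0; 0 0 0 0 0; 0 0 0 0 0; 0 0 0 0 0; 0 0 0 0 0; 0 0 0 -0.06 0; 0 0 0 -0.1 0; 0 0 0 -0.12 0; 0 0 0 -0.08 0")

```text
clock: 42.05
position: [0.6002, 0.1972, 0.2279]
ee_rot: [0.707, 0.707, 0.001, 0.0]
ft_force: [0.4, 0.2, 0.1]
grip_width: 1.002
grasp_force: 0.0
```

Call:
arm_command(series="1 0.05 -0.12 0 0; 1 0.05 -0.12 0 0; 1 0.05 -0.125 0 0; 1 0.05 -0.125 0 0; 1 0 0 0 0; 1 0 0 0.08 0; 1 0 0 0.09 0; 1 0 0 0.09 0; 1 0 0 0.06 0; 1 0 0 0 0")

```text
clock: 43.3
position: [0.4039, 0.276, 0.0964]
ee_rot: [0.708, 0.706, -0.001, 0.001]
ft_force: [-0.9, 0.0, -0.2]
grip_width: -0.006
grasp_force: 0.0
```

```bash
python3 - <<'E'
from h import *
c=snap('scene','s10');snap('top','t10');o=manip.get_obs();print(o['position'],o['ft_force'],o['grip_width'])
a=cv2.imread('pics/s10.png')[20:270,280:600];b=cv2.imread('pics/t10.png')[100:260,110:260]
cv2.imwrite('pics/m10.png',np.hstack([cv2.resize(a,(576,450)),cv2.resize(b,(220,450))]) if 0 else cv2.resize(a,None,fx=2,fy=2))
E
```

```text
[0.40479483 0.27717643 0.0983008 ] [0.20291671 0.31252835 0.43441124] 0.001311125906027095
```

View pics/m10.png

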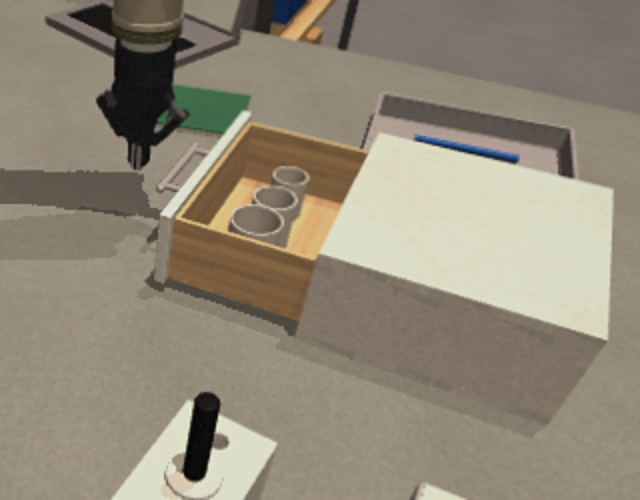

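All three beakers stand in the drawer and the closed fingers are in front of the handle bar. I'll push gently.

Call:
arm_command(series="1 0 0.025 0 0; 1 0 0.025 0 0; 1 0 0.025 0 0; 1 0 0.03 0 0; 1 0 0.03 0 0; 1 0 0.035 0 0; 1 0 0.035 0 0; 1 0 0.035 0 0; 1 0 0.035 0 0; 1 0 0.035 0 0")

```text
clock: 44.65
position: [0.5288, 0.2774, 0.0974]
ee_rot: [0.707, 0.707, -0.0, -0.0]
ft_force: [-1.5, -0.0, -0.6]
grip_width: 0.002
grasp_force: 0.7
```

Call:
arm_command(series="1 0 0.035 0 0; 1 0 0.03 0 0; 1 0 0.025 0 0; 1 0 0.02 0 0; 1 0 0.015 0 0; 1 0 0.01 0 0; 1 0 0.01 0 0; 1 0 0 0 0; 1 0 0 0 0; 1 0 0 0 0")

```text
clock: 45.9
position: [0.5858, 0.2774, 0.0976]
ee_rot: [0.707, 0.707, 0.0, 0.0]
ft_force: [-0.2, -0.3, 0.4]
grip_width: 0.004
grasp_force: 0.0
```

Call:
arm_command(series="1 0 0.015 0 0; 1 0 0.015 0 0; 1 0 0.01 0 0; 1 0 0.01 0 0; 1 0 0.005 0 0; 1 0 0 0 0; 1 0 0 0 0; 1 0 0 0 0; 1 0 0 0 0; 1 0 0 0 0")

```text
clock: 47.15
position: [0.6078, 0.2773, 0.0975]
ee_rot: [0.707, 0.707, 0.0, -0.0]
ft_force: [-0.3, 0.5, -0.4]
grip_width: -0.003
grasp_force: 0.0
```

Call:
arm_command(series="1 0 0.005 0 0; 1 0 0.005 0 0; 1 0 0 0 0; 1 0 0 0 0; 1 0 0 0 0; 1 0 0 0 0; 1 0 0 0 0; 1 0 0 0 0; 1 0 0 0 0; 1 0 0 0 0")

```text
clock: 48.4
position: [0.6118, 0.2773, 0.0975]
ee_rot: [0.707, 0.707, 0.0, -0.0]
ft_force: [-0.3, 0.5, -0.1]
grip_width: 0.001
grasp_force: 0.0
```

Call:
arm_command(series="1 0 0.005 0 0; 1 0 0.005 0 0; 1 0 0 0 0; 1 0 0 0 0; 1 0 0 0 0; 1 0 0 0 0; 1 0 0 0 0; 1 0 0 0 0; 1 0 0 0 0; 1 0 0 0 0")

```text
clock: 49.65
position: [0.6158, 0.2773, 0.0975]
ee_rot: [0.707, 0.707, 0.0, -0.0]
ft_force: [0.0, -0.3, -0.1]
grip_width: 0.003
grasp_force: 0.0
```

```bash
python3 - <<'E'
from h import *
c=snap('scene','s11');o=manip.get_obs();print(o['position'],o['ft_force'])
a=cv2.imread('pics/s11.png')[60:260,340:600]
cv2.imwrite('pics/m11.png',cv2.resize(a,None,fx=3,fy=3))
E
```

```text
[0.61584558 0.27732487 0.09751825] [-0.4782189  -0.58486926  0.29617786]
```

View pics/m11.png

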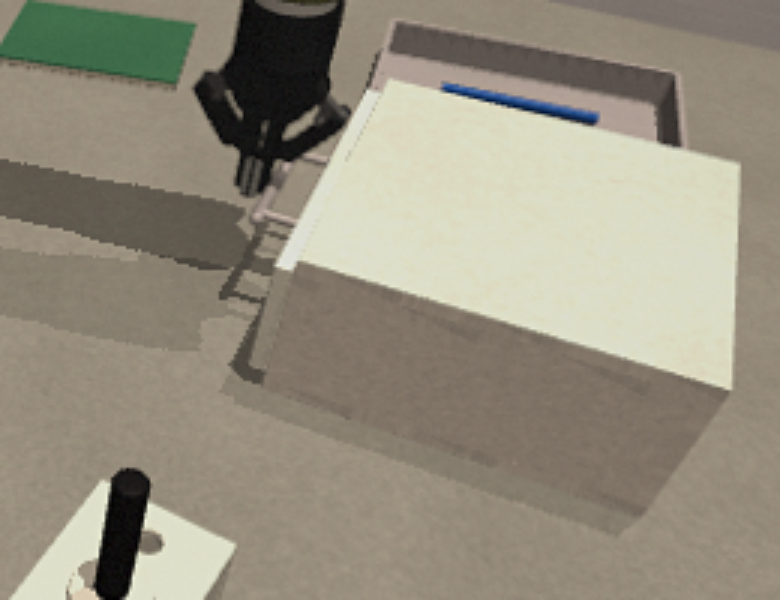

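The drawer is nearly shut, so I push on in small steps until the force rises.

Call:
arm_command(series="1 0 0.005 0 0; 1 0 0.005 0 0; 1 0 0 0 0; 1 0 0 0 0; 1 0 0 0 0; 1 0 0 0 0; 1 0 0 0 0; 1 0 0 0 0; 1 0 0 0 0; 1 0 0 0 0")

```text
clock: 50.95
position: [0.6175, 0.2774, 0.0974]
ee_rot: [0.707, 0.707, -0.002, -0.002]
ft_force: [-14.7, -2.7, 9.8]
grip_width: -0.001
grasp_force: 7.6
```

Call:
arm_command(series="1 0 0.005 0 0; 1 0 0.003 0 0; 1 0 0 0 0; 1 0 0 0 0; 1 0 0 0 0; 1 0 0 0 0; 1 0 0 0 0; 1 0 0 0 0; 1 0 0 0 0; 1 0 0 0 0")

```text
clock: 52.2
position: [0.6179, 0.2775, 0.0973]
ee_rot: [0.707, 0.707, -0.005, -0.004]
ft_force: [-31.2, -5.1, 20.9]
grip_width: 0.0
grasp_force: 16.0
```

The force rose and the position stopped changing, so the drawer is on its end stop. I'll back away and rise.

Call:
arm_command(series="1 0 -0.02 0 0; 1 0 -0.05 0 0; 1 0 -0.1 0 0; 1 0 -0.1 0 0; 1 0 0 -0.1 0; 1 0 0 -0.14 0; 1 0 0 -0.14 0; 1 0 0 0 0; 1 0 0 0 0; 1 0 0 0 0")

```text
clock: 53.45
position: [0.5146, 0.2771, 0.2482]
ee_rot: [0.707, 0.707, -0.001, -0.0]
ft_force: [-0.3, 0.6, -0.2]
grip_width: 0.006
grasp_force: 0.0
```

```bash
python3 tm.py s12; python3 - <<'E'
from h import *
a=cv2.imread('pics/s12.png')[60:380,200:600]
cv2.imwrite('pics/m12.png',cv2.resize(a,None,fx=1.8,fy=1.8))
E
```

```text
small 0.28 -13 28
med 0.13 -26 18
large 0.22 37 -27
vA 1.0 0 0
vB 1.0 0 0
mouse 1.0 0 0
53.5 [0.51459249 0.27716897 0.24826577] [0.31921183 0.15392774 0.43339742] 3.73483343124998e-05
```

View pics/m12.png

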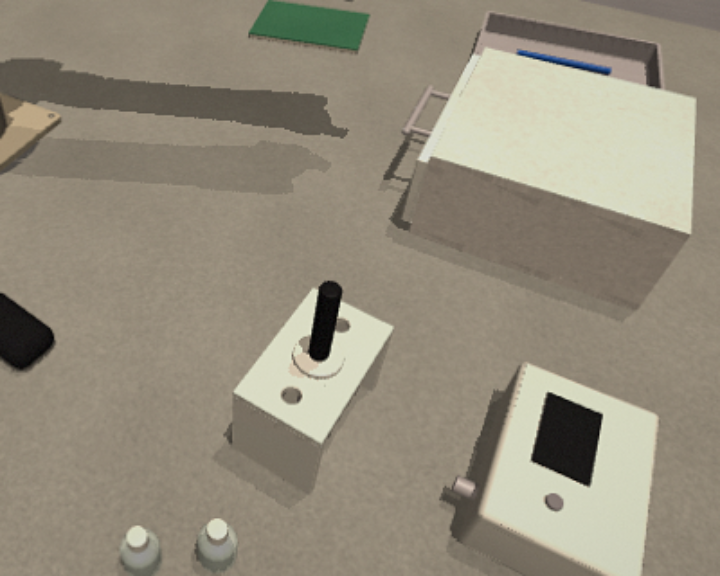

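The drawer is shut, the brush hangs upright in the rack, and the vials and mouse have not moved. I'm handing in.

```bash
python3 -c "
from workcell import manip
print(manip.hand_in())"
```

```text
the job is handed in; nothing more can be done
None
```

I brushed all three beakers from smallest to largest, hung the brush back in the rack's middle hole, stood the beakers in the drawer and pushed it shut; the mouse and vials did not move, and the job is handed in (no verdict was returned).

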